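Scrape the chips off the plate, shut the chip drawer and lay out the straps

ROBOT

A 6-joint arm with a two-finger parallel gripper is mounted at the origin on a cart in front of the work surface, level with it; the furniture and walls round the work are solid. World frame = base frame: x ahead of the robot, y to its left, z up, the work surface at z = 0. Lengths are in mm, angles in rad, forces in N, time in s.
With the tool pointing down it reaches from about 250 to 775 mm from the base axis. Payload 4 kg.
Tool frame: the origin (TCP) lies at the very end of the fingers, on their centre line; the grasp point (between the pads) lies 19 mm behind it; y points along the fingers, x is the direction in which the jaws open and shut, and the axes are right-handed (so a half turn about y gives the same grasp; the last joint's range is limited). The gripper opens to 85 mm and grips with 20 to 120 N. Pads are 22 mm wide; open, the fingers measure 114 mm over their backs; the gripper's body (76 mm by 85 mm) begins 54 mm behind the grasp point. The pads swing forward as they close: fully open they stand 13 mm farther back than shut.
Start: joints at [-1.343, 0.087, 1.371, -0, 1.684, -0.103], TCP at [178.637, -520.198, 231.341] pointing down, gripper open.
Joint ranges: [-3.1, 3.1], [-0.76, 2.03], [0.27, 2.55], [-1.08, 4.22], [0.17, 2.65], [-2.57, 2.57]. Speed limits (rad/s): [2.79, 2.79, 3.14, 3.14, 3.14, 3.14].

INTERFACE

Orientations are given as a rotation vector (axis times angle).
In Python, from station import env, planner, viewer, finish_job gives the robot as it stands. The module is installed in compiled form; this text tells all that it offers. Calls block until the motion is done:
- env.move_to(position, orientation): joint-space move of the TCP to a pose.
- env.movel(position, frame=None, velocity=150, until_force=None): straight line of the TCP; frame=None keeps the orientation; velocity is the mean speed in mm/s. With until_force (N) it stops when the force on the tool has changed by that much, and returns True; else False.
- env.set_joints(angles): joint-space move.
- env.set_gripper(opening): finger opening in mm; the grip force is fixed at half the most; returns when the fingers have stopped.
- env.pause(seconds).
- planner.ik(position, orientation): joint angles nearest the present ones, or None.
- viewer.capture(name): name is "scene" or "top"; returns (picture, depth): 400x640x3 uint8, blue, green, red; 400x640 float32, mm along the optical axis (not along the pixel's ray), 0 where there is no reading.
- viewer.get_calibration(name): a dict with "K" (3x3 intrinsics, pixels), "k1" (the pictures are not rectified: a ray, as slopes to the right and down, at radius r is drawn at 1 + k1 r^2 times it, then the intrinsics apply), "rvec" (rotation vector, rad) and "tvec" (3), from world to camera coordinates, as OpenCV has them. Camera axes: x right, y down, z forward; pixel columns grow to the right and rows downward; lengths in mm; the calibration is good to about 2 mm. A picture is of the moment at which its call begins. get_calibration takes no time and is no camera call.
A pose or a line that the arm cannot do raises env.Unreachable and nothing moves.
- finish_job(): hands the job in, once; it reports no verdict.
Readings, each from a call of its own:
- env.read_clock(): time.
- env.read_joint_pos(): joint angles.
- env.read_qd(): joint speeds.
- env.read_joint_efforts(): joint torques, N m.
- env.read_eef_pos(): TCP position.
- env.read_tcp_rot(): TCP orientation.
- env.read_force(): force on the tool from outside, world axes, zero at the start.
- env.read_moment(): the same for the moment, N m.
- env.read_grip_width(): finger opening in mm.
Only numpy, scipy, OpenCV 4.12 (cv2) and the standard library are available. Lean on these libraries where they do the work, as an engineer would, in place of code of your own. Each camera call takes 0.05 s, during which the arm holds its last target. There are 200 camera calls.

TASK

Get the steel plate of the clearing station ready for the next job: pull the chip drawer out, use the wooden hand scraper to push every loose chip off the plate's front edge into the drawer (the chips are sharp, so never touch them with the fingers), and then shut the drawer fully. After that lay all the clamping straps from the bench flat on the clean plate, side by side, lengthwise along the rails and with no end overhanging, and see that the scraper stands upright on its rubber mat again; leave the step block and the spanner at the back alone.

Things in the scene. Friction and masses are not known exactly. Their poses are not given: they have to be found in the camera images.
- plate_mid (a point): Fixed station: bare steel plate, 220 mm (x, front to back) by 320 mm (y), top 85 mm above the bench. Rails 30 mm wide, 12 mm high run front to back on both side edges; bare field between them y = -130 to 130 mm. Front and back edges are open. This point: middle of the plate's top; -x to the front edge (x = -110 mm), under which the drawer comes out along -x; z up.
- drawer (a joint): Chip drawer under the plate: 0 = shut, 0.12 m = fully out (stop), along the plate's -x. Slides at about 2 N and stays where it is left. Its rim is 66 mm above the bench, 19 mm below the plate's top. Fully out it leaves an opening 120 mm long (x) and 284 mm wide in front of the plate's front edge.
- drawer_pull (a point): Middle of the drawer's pull: a level round steel bar, about 12 mm thick, 120 mm long (along the plate's y), 60 mm above the bench, 35 mm in front of the drawer's front panel (panel top 70 mm above the bench). Can be pinched from above, a finger on either side. Moves with the drawer; same axes as the plate.
- drawer_floor (a point): Middle of the drawer's inner floor, 10 mm above the bench (inside 198 mm in x, 284 mm in y, 56 mm deep). Same axes as the plate; moves with the drawer.
- scraper_grip (a point): Hand scraper: beech block with a steel sole, 50 mm thick (x), 170 mm long (y), 28 mm high, and on it an upright rib to hold it by: 24 mm thick (x), 110 mm long (y), from 28 to 70 mm above the sole. This point: in the rib, on the centre line, 52 mm above the sole; z up. 0.45 kg. It scrapes with a long side of the block.
- mat: Black rubber mat, 120 mm (x) by 220 mm (y), 4 mm thick, fixed flat on the bench; the scraper stands on it at the start. Origin at the centre of its underside, z up.
- step_block: Bystander: steel step block (a little staircase), 36x78x66 mm, standing at the back of the bench.
- spanner: Bystander: flat open-ended spanner, 53x248x9 mm, lying at the back of the bench.
- chip_1_mid (a point): Loose curled steel chip on the plate: a shallow V, about 58 mm long (its x), 12 mm wide (20 mm over the bend), 8 mm high, 20 g, sharp. This point is its middle, half-way up. May be absent.
- chip_2_mid (a point): Loose curled steel chip on the plate: a shallow V, about 58 mm long (its x), 12 mm wide (20 mm over the bend), 8 mm high, 20 g, sharp. This point is its middle, half-way up. May be absent.
- chip_3_mid (a point): Loose curled steel chip on the plate: a shallow V, about 58 mm long (its x), 12 mm wide (20 mm over the bend), 8 mm high, 20 g, sharp. This point is its middle, half-way up. May be absent.
- chip_4_mid (a point): Loose curled steel chip on the plate: a shallow V, about 58 mm long (its x), 12 mm wide (20 mm over the bend), 8 mm high, 20 g, sharp. This point is its middle, half-way up. May be absent.
- chip_5_mid (a point): Loose curled steel chip on the plate: a shallow V, about 58 mm long (its x), 12 mm wide (20 mm over the bend), 8 mm high, 20 g, sharp. This point is its middle, half-way up. May be absent.
- chip_6_mid (a point): Loose curled steel chip on the plate: a shallow V, about 58 mm long (its x), 12 mm wide (20 mm over the bend), 8 mm high, 20 g, sharp. This point is its middle, half-way up. May be absent.
- clamp_1_mid (a point): Slotted flat steel clamping strap, 38 mm wide (its x), 135 mm long (its y), 18 mm high (z), lying flat on the bench to the right of the station at the start. This point is its centre, half-way up. May be absent.
- clamp_2_mid (a point): Slotted flat steel clamping strap, 42 mm wide (its x), 130 mm long (its y), 22 mm high (z), lying flat on the bench to the right of the station at the start. This point is its centre, half-way up. May be absent.
- clamp_3_mid (a point): Slotted flat steel clamping strap, 36 mm wide (its x), 100 mm long (its y), 16 mm high (z), lying flat on the bench to the right of the station at the start. This point is its centre, half-way up. May be absent.
Not all that is in view belongs to the job. What is shaped like the part that bears clamp_1_mid but orange is not meant.

How it is judged (in metres and radians):
On the way, in this order (a step that is already met when the one before it is completed fails the run):
1. every chip lies in the open chip drawer (x of chip_1_mid in the frame of drawer_floor between -0.101 and 0.101 m and y of chip_1_mid in the frame of drawer_floor between -0.145 and 0.145 m and z of chip_1_mid in the frame of drawer_floor between -0.004 and 0.055 m and x of chip_2_mid in the frame of drawer_floor between -0.101 and 0.101 m and y of chip_2_mid in the frame of drawer_floor between -0.145 and 0.145 m and z of chip_2_mid in the frame of drawer_floor between -0.004 and 0.055 m and x of chip_3_mid in the frame of drawer_floor between -0.101 and 0.101 m and y of chip_3_mid in the frame of drawer_floor between -0.145 and 0.145 m and z of chip_3_mid in the frame of drawer_floor between -0.004 and 0.055 m and x of chip_4_mid in the frame of drawer_floor between -0.101 and 0.101 m and y of chip_4_mid in the frame of drawer_floor between -0.145 and 0.145 m and z of chip_4_mid in the frame of drawer_floor between -0.004 and 0.055 m and x of chip_5_mid in the frame of drawer_floor between -0.101 and 0.101 m and y of chip_5_mid in the frame of drawer_floor between -0.145 and 0.145 m and z of chip_5_mid in the frame of drawer_floor between -0.004 and 0.055 m and x of chip_6_mid in the frame of drawer_floor between -0.101 and 0.101 m and y of chip_6_mid in the frame of drawer_floor between -0.145 and 0.145 m and z of chip_6_mid in the frame of drawer_floor between -0.004 and 0.055 m and value of joint drawer above 0.05 m), for 0.2 s.
2. the drawer is shut with the chips in it (x of chip_1_mid in the frame of drawer_floor between -0.101 and 0.101 m and y of chip_1_mid in the frame of drawer_floor between -0.145 and 0.145 m and z of chip_1_mid in the frame of drawer_floor between -0.004 and 0.055 m and x of chip_2_mid in the frame of drawer_floor between -0.101 and 0.101 m and y of chip_2_mid in the frame of drawer_floor between -0.145 and 0.145 m and z of chip_2_mid in the frame of drawer_floor between -0.004 and 0.055 m and x of chip_3_mid in the frame of drawer_floor between -0.101 and 0.101 m and y of chip_3_mid in the frame of drawer_floor between -0.145 and 0.145 m and z of chip_3_mid in the frame of drawer_floor between -0.004 and 0.055 m and x of chip_4_mid in the frame of drawer_floor between -0.101 and 0.101 m and y of chip_4_mid in the frame of drawer_floor between -0.145 and 0.145 m and z of chip_4_mid in the frame of drawer_floor between -0.004 and 0.055 m and x of chip_5_mid in the frame of drawer_floor between -0.101 and 0.101 m and y of chip_5_mid in the frame of drawer_floor between -0.145 and 0.145 m and z of chip_5_mid in the frame of drawer_floor between -0.004 and 0.055 m and x of chip_6_mid in the frame of drawer_floor between -0.101 and 0.101 m and y of chip_6_mid in the frame of drawer_floor between -0.145 and 0.145 m and z of chip_6_mid in the frame of drawer_floor between -0.004 and 0.055 m and value of joint drawer below 0.008 m), for 0.2 s.
3. every strap lies flat on the clean plate (x of clamp_1_mid in the frame of plate_mid between -0.0475 and 0.0475 m and y of clamp_1_mid in the frame of plate_mid between -0.114 and 0.114 m and z of clamp_1_mid in the frame of plate_mid between 0.005 and 0.013 m and angle between each of clamp_1_mid, clamp_2_mid, clamp_3_mid's own z axis and vertical below 0.12 rad and angle between the y axis of each of clamp_1_mid, clamp_2_mid, clamp_3_mid and the x axis of plate_mid, either way round below 0.26 rad and x of clamp_2_mid in the frame of plate_mid between -0.05 and 0.05 m and y of clamp_2_mid in the frame of plate_mid between -0.112 and 0.112 m and z of clamp_2_mid in the frame of plate_mid between 0.007 and 0.015 m and x of clamp_3_mid in the frame of plate_mid between -0.065 and 0.065 m and y of clamp_3_mid in the frame of plate_mid between -0.115 and 0.115 m and z of clamp_3_mid in the frame of plate_mid between 0.004 and 0.012 m), for 0.2 s.
At the end, for the whole second after the job is handed in: Chips in the drawer, drawer shut to 8 mm; every strap flat on the plate (4 mm, 0.12 rad), between the rails, not over the front or back edge (5 mm), parallel to the rails to 0.26 rad; scraper upright on the mat, centre within 60 mm of the mat's both ways; all at rest (all of step 2 and all of step 3 and x of scraper_grip in the frame of mat between -0.06 and 0.06 m and y of scraper_grip in the frame of mat between -0.06 and 0.06 m and angle between scraper_grip's own z axis and vertical below 0.1 rad and z of scraper_grip in the frame of mat below 0.064 m and linear speed of each of scraper, clamp_1, clamp_2, clamp_3 below 0.02 m/s); the robot touches nothing.
It fails at once if a finger touches a chip (contact force between the fingers and chip_1 above 0.5 N or contact force between the fingers and chip_2 above 0.5 N or contact force between the fingers and chip_3 above 0.5 N or contact force between the fingers and chip_4 above 0.5 N or contact force between the fingers and chip_5 above 0.5 N or contact force between the fingers and chip_6 above 0.5 N).
It fails at once if the step block or the spanner is moved (distance of any of step_block, spanner from where it was at the start of the episode above 0.03 m).
Of chip_1, chip_2, chip_3, chip_4, chip_5, chip_6 only 3 to 6 are there at a start; the rules pass over those that are not, and their reading is None.
Of clamp_1, clamp_2, clamp_3 only 2 to 3 are there at a start; the rules pass over those that are not, and their reading is None.
At some moment in a run one of scraper, clamp_2 may be knocked a few centimetres aside while the robot is not near it.
Once in a run the grip may slacken for a moment while it holds something.
It also fails if it takes over 210 s, if anything falls off the work surface, if the arm or the gripper's body presses on something with over 40 N, if the wrist force passes 120 N, or if a joint passes its speed limit or range.

## Working session

There is one attempt and no reset: what is moved stays moved. The work goes in short steps, each a Python script; the robot and the scene stay as the last script left them, time stands still between calls to the robot, and variables do not carry over. Pictures are saved under pics/ and viewed, on a budget of 14 in all, crops included, one or two more only if the job needs it, and the job is handed in when it is done.

```bash
ls; mkdir -p pics
python3 - <<'E'
from station import env, planner, viewer
import cv2, numpy as np
for n in("top","scene"):
    p,d=viewer.capture(n); cv2.imwrite(f"pics/{n}0.png",p); np.save(f"pics/{n}0.npy",d)
    c=viewer.get_calibration(n); print(n,c)
print(env.read_clock(),env.read_eef_pos(),env.read_tcp_rot(),env.read_grip_width())
E
```

```text
pics
top {'K': array([[441.51052386,   0.        , 317.33661273],
       [  0.        , 441.51052386, 199.68370891],
       [  0.        ,   0.        ,   1.        ]]), 'k1': -0.02206457008657856, 'rvec': array([ 2.12228528, -2.14744507,  0.16273397]), 'tvec': array([ -25.03164427,  572.94144473, 1420.90417533])}
scene {'K': array([[481.2805524 ,   0.        , 326.25535352],
       [  0.        , 481.2805524 , 193.93668061],
       [  0.        ,   0.        ,   1.        ]]), 'k1': 0.051180724254853774, 'rvec': array([ 1.16375244, -2.11708342,  1.16325017]), 'tvec': array([ 306.68077795,  350.57162423, 1238.44690825])}
0.1 [ 178.52279484 -519.7434521   230.23950286] [-1.34635342  0.96324829 -0.96072496] 85.00709194342866
```

View pics/top0.png

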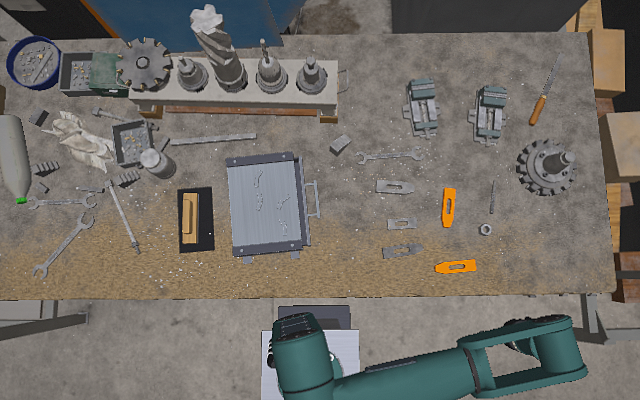

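View pics/scene0.png

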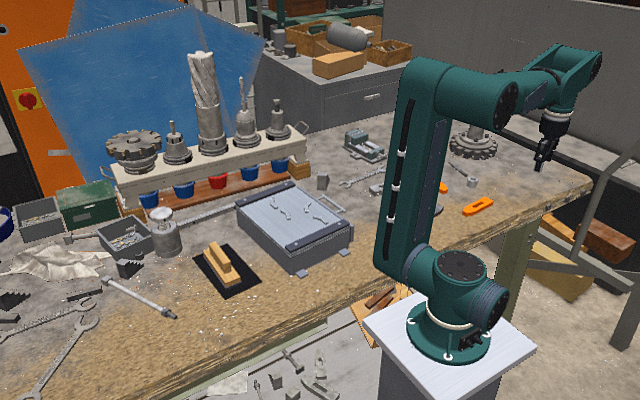

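The top view shows the plate at about (266,204) with its pull on the right at (312,198), so the plate's -x is roughly world -y. The scraper is on its mat at (194,219). There are three grey straps at (395,187), (402,224) and (402,250), plus orange decoys. The spanner is at (390,155) and the step block at (340,145). Next I'll take a closer crop and measure.

```bash
cat > h.py <<'E'
from station import env, planner, viewer, finish_job
import cv2, numpy as np
from scipy.spatial.transform import Rotation as R
def cal(n):
    c=viewer.get_calibration(n); return c['K'],c['k1'],R.from_rotvec(c['rvec']).as_matrix(),c['tvec']
def slopes(n,uv):
    K,k1,_,_=cal(n); uv=np.atleast_2d(np.asarray(uv,float))
    return cv2.undistortPoints(uv[:,None],K,np.array([k1,0,0,0.]))[:,0]
def toplane(n,uv,z):
    _,_,Rm,t=cal(n); s=slopes(n,uv); d=np.c_[s,np.ones(len(s))]@Rm; o=-Rm.T@t
    return o+d*((z-o[2])/d[:,2])[:,None]
def proj(n,P):
    K,k1,Rm,t=cal(n); return cv2.projectPoints(np.atleast_2d(np.asarray(P,float)),Rm,t,K,np.array([k1,0,0,0.]))[0][:,0]
def cloud(n,d):
    _,_,Rm,t=cal(n); v,u=np.mgrid[:400,:640]; s=slopes(n,np.c_[u.ravel(),v.ravel()])
    z=d.ravel()[:,None]; return ((np.c_[s*z,z]-t)@Rm).reshape(400,640,3)
def down(ang):
    """tool pointing down, jaws' opening axis at world angle ang"""
    x=np.array([np.cos(ang),np.sin(ang),0]); y=np.array([0,0,-1.]); return R.from_matrix(np.c_[x,y,np.cross(x,y)]).as_rotvec()
def rect(mask,n,z,amin=20):
    out=[]
    for c in cv2.findContours(mask.astype(np.uint8),cv2.RETR_EXTERNAL,cv2.CHAIN_APPROX_NONE)[0]:
        if cv2.contourArea(c)>=amin:
            P=toplane(n,c[:,0],z)[:,:2].astype(np.float32); r=cv2.minAreaRect(P); out.append((np.round(r[0],1),np.round(r[1],1),round(r[2],1),c[:,0].mean(0).round()))
    return out
E
python3 - <<'E'
from h import *
p=cv2.imread('pics/top0.png'); d=np.load('pics/top0.npy')
cv2.imwrite('pics/crop1.png',cv2.resize(p[135:270,170:435],None,fx=3,fy=3,interpolation=cv2.INTER_CUBIC))
C=cloud('top',d); z=C[...,2]; reg=np.zeros((400,640),bool); reg[135:275,170:435]=1
print('tool rot',R.from_rotvec(env.read_tcp_rot()).as_matrix().round(2))
m=reg&(abs(z-88)<15)&(d>0); 
for r in rect(m,'top',90,200): print('plate+rails',r)
m=reg&(z>93)&(z<115)
for r in rect(m,'top',97,60): print('rail',r)
g=p.max(2).astype(int)
for r in rect(reg&(g<50)&(z<30),'top',4,100): print('dark',r)
for r in rect(reg&(z>20)&(z<50)&(np.mgrid[:400,:640][1]<220),'top',32,60): print('scr block',r)
for r in rect(reg&(z>55)&(z<110)&(np.mgrid[:400,:640][1]<220),'top',74,40): print('scr rib',r)
m=reg&(z>9)&(z<50)&(np.mgrid[:400,:640][1]>325)
for r in rect(m,'top',18,20): print('right',r)
m=reg&(z>40)&(z<75)&(np.mgrid[:400,:640][1]>300)
for r in rect(m,'top',66,10): print('pull',r)
print('z at plate',np.median(z[195:210,275:280]),'mat',np.median(z[192:250,182:184]),'bench',np.median(z[220:230,345:370]), 'strap z',[round(float(z[v-1:v+2,u-14:u+14].max()),1) for u,v in((395,187),(402,224),(402,250))])
E
```

```text
tool rot [[ 0.32 -0.    0.95]
 [-0.95  0.    0.32]
 [-0.   -1.    0.  ]]
plate+rails (array([558.8, 143. ]), array([323. , 221.8]), 5.3, array([263., 204.]))
rail (array([415. , 129.3]), array([ 32.3, 219.7]), 5.4, array([267., 247.]))
rail (array([701.4, 155.7]), array([ 32.6, 219.5]), 5.7, array([259., 159.]))
dark (array([517. , 384.7]), array([216.8, 117.1]), 4.2, array([195., 220.]))
scr block (array([519.1, 394.4]), array([169. ,  52.1]), 0.7, array([191., 218.]))
scr rib (array([518.3, 395.1]), array([108.3,  28.3]), 0.1, array([186., 216.]))
right (array([ 405. , -313.1]), array([ 37.8, 136. ]), 8.0, array([402., 250.]))
right (array([ 493.9, -314.4]), array([ 36.6, 101. ]), 4.0, array([402., 223.]))
right (array([ 617., -296.]), array([129.2,  48.4]), 88.1, array([394., 187.]))
right (array([ 728.3, -282. ]), array([ 49.9, 221.1]), 4.4, array([390., 155.]))
right (array([ 792.2, -414. ]), array([48.8, 14.4]), 89.3, array([427., 136.]))
right (array([ 770.7, -111.5]), array([42. , 77.9]), 51.2, array([341., 145.]))
pull (array([570.1,  -8. ]), array([302. ,  57.6]), 0.6, array([307., 202.]))
pull (array([ 753.6, -100.4]), array([41. , 44.6]), 48.3, array([337., 145.]))
z at plate 87.37269505453442 mat 35.410243410945654 bench -0.1264430984954566 strap z [31.9, 48.5, 25.2]
```

View pics/crop1.png

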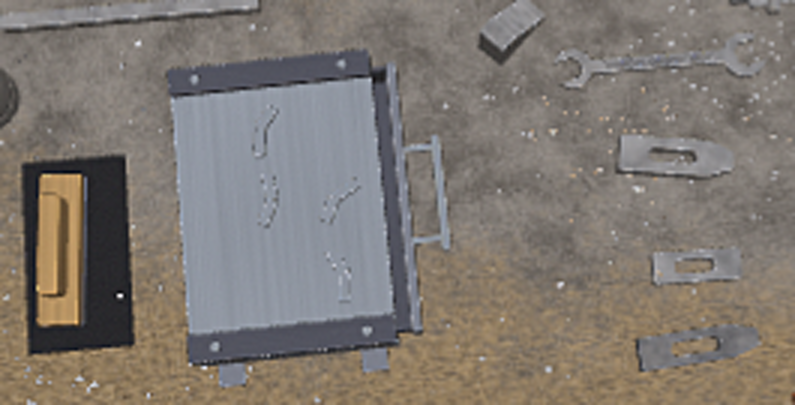

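Measured sizes agree with those given: plate 323x222, rails 32x220, strap 1 38x136, strap 3 37x101, mat 217x117, scraper 169x52. The crop shows four chips at crop pixels (265,130), (268,200), (340,200) and (342,275), and the pull bar from (437,140) to (447,245). I'll start with the drawer.

```bash
cat >> h.py <<'E'
A=np.deg2rad(5.4); O=np.array([558.4,142.7]); EX=np.array([-np.sin(A),np.cos(A)]); EY=-np.array([np.cos(A),np.sin(A)])
def W(x,y,z): return np.r_[O+x*EX+y*EY,z]
def toP(p): q=np.asarray(p)[...,:2]-O; return np.stack([q@EX,q@EY],-1)
def ori(pos,ang):
    """feasible one of the two equal grasps, nearest in the last joint"""
    q0=env.read_joint_pos(); c=[]
    for a in (ang,ang+np.pi):
        q=planner.ik(list(pos),list(down(a)))
        if q is not None: c.append((np.abs(np.array(q)-q0).max(),a))
    return min(c)[1]
def st(tag): print(tag,'t',round(env.read_clock(),1),'tcp',np.round(env.read_eef_pos(),1),'F',np.round(env.read_force(),1),'w',round(env.read_grip_width(),1))
E
python3 - <<'E'
from h import *
q=np.array([[437,145],[440,170],[443,195],[445,220],[447,242]])/3+[170-.33,135-.33]
B=toplane('top',q,64); print(B.round(1),toP(B).round(1))
c=np.array([[265,130],[268,200],[340,200],[342,275]])/3+[170-.33,135-.33]
print('chips',toP(toplane('top',c,89)).round(0))
px=toP(B)[:,0].mean(); assert -175<px<-140, px
a=ori(W(px,0,150),A+np.pi/2); o=list(down(a)); print('ang',a)
env.move_to(list(W(px,0,200)),o); env.set_gripper(34)
print(env.movel(list(W(px,0,43)),velocity=120,until_force=8)); st('at pull')
E
```

```text
[[625.5 -25.9  64. ]
 [597.5 -28.9  64. ]
 [569.7 -31.9  64. ]
 [542.1 -33.8  64. ]
 [517.9 -35.7  64. ]] [[-174.2  -50.9]
 [-174.5  -22.8]
 [-174.9    5.2]
 [-174.2   32.9]
 [-173.8   57.1]]
chips [[ 10. -82.]
 [ 13.  -5.]
 [-64.   3.]
 [-59.  84.]]
ang 4.806636759992383
False
at pull t 4.4 tcp [575.6 -30.9  44.1] F [0.  0.2 0. ] w 33.7
```

Run:
```python
from h import *
env.set_gripper(0); st('grip')
p=np.array(env.read_eef_pos()); p[:2]-=EX*123
print(env.movel(list(p),velocity=80,until_force=25)); st('out'); print(toP(env.read_eef_pos()))
env.set_gripper(36); p=np.array(env.read_eef_pos()); p[2]=220; env.movel(list(p)); st('up')
env.set_joints([-1.343,0.087,1.371,0,1.684,-0.103])
p,d=viewer.capture('top'); cv2.imwrite('pics/t2.png',p); np.save('pics/t2.npy',d)
cv2.imwrite('pics/t2c.png',cv2.resize(p[135:270,170:435],None,fx=3,fy=3,interpolation=cv2.INTER_CUBIC))
z=cloud('top',d)[...,2]; U=np.mgrid[:400,:640][1]
m=(U<220)&(U>178); m[:180]=0; m[260:]=0
for r in rect(m&(z>20)&(z<50),'top',32,60): print('block',r)
for r in rect(m&(z>55)&(z<110),'top',74,40): print('rib',r)
hsv=cv2.cvtColor(p,cv2.COLOR_BGR2HSV); w=m&(hsv[...,1]>90)&(hsv[...,2]>100)
w[:190]=0;w[250:]=0
for r in rect(w&(U<213),'top',32,100): print('wood',r)
```

```text
grip t 4.7 tcp [575.4 -30.5  44.1] F [-0.8  1.3  4.1] w 8.9
True
out t 5.9 tcp [ 584.8 -131.4   44.1] F [-0.4  1.8  4.2] w 8.7
[-275.35549791   -0.46482372]
up t 7.6 tcp [ 583.8 -130.3  218.5] F [-0.7  0.3 -0.5] w 35.8
block (array([518.9, 395.7]), array([169.3,  49.7]), 0.7, array([191., 218.]))
rib (array([518.3, 395. ]), array([ 28.7, 108.2]), 89.8, array([186., 216.]))
wood (array([519.4, 398.4]), array([168.9,  47.1]), 1.8, array([189., 218.]))
```

View pics/t2c.png

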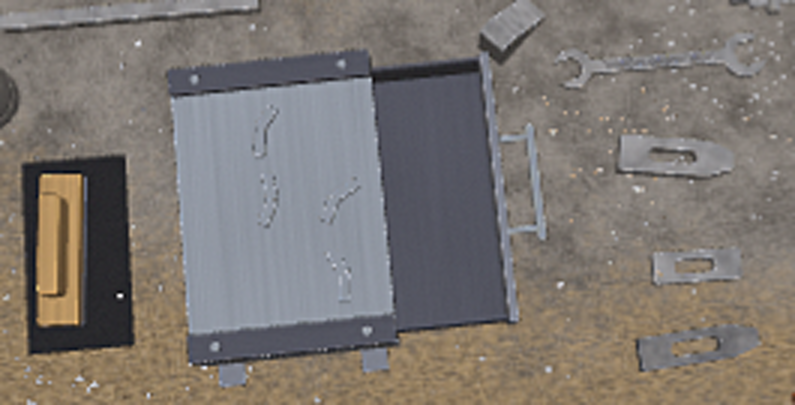

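The drawer is at its stop: the opening runs from crop x≈380 to 487, about 115 mm, and the force trip fired. All four chips are still on the plate. Now for the scraper.

Run:
```python
from h import *
c=np.array([518.8,395.3]); a=ori([*c,150],np.pi/2+.01); o=list(down(a)); print(a)
env.move_to([*c,200],o); env.set_gripper(60)
print(env.movel([*c,37],velocity=120,until_force=8)); st('down')
env.set_gripper(0); st('grip')
env.movel([*c,190],velocity=120); st('lift')
a2=a+(A-.01)
ok=True
for y in (-42,42):
    for x in (100,-80): 
        q=planner.ik(list(W(x,y,119)),list(down(a2))); print(x,y,q is not None)
p,d=viewer.capture('scene'); cv2.imwrite('pics/s3.png',p[100:350,120:480])
```

```text
1.5807963267948966
False
down t 15.0 tcp [519.5 395.7  38.2] F [-0.7  0.   0.9] w 60.0
grip t 15.4 tcp [519.2 396.1  38. ] F [-0.6  1.6  1.9] w 23.1
lift t 16.8 tcp [518.3 395.  188.5] F [ 0.6 -0.3 -4.2] w 23.3
100 -42 True
-80 -42 True
100 42 True
-80 42 True
```

View pics/s3.png

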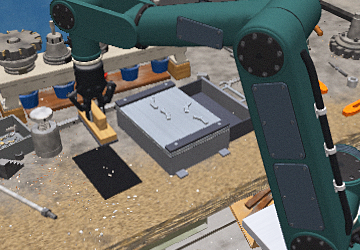

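The scraper is held upright over the mat at about (95,120) in this crop. Now I'll make two sweeping passes.

```bash
cat >> h.py <<'E'
def sweep(y,x0=82,x1=-103):
    o=list(down(np.pi/2+A))
    env.move_to(list(W(x0,y,175)),o)
    env.movel(list(W(x0,y,130)),velocity=100)
    hit=env.movel(list(W(x0,y,115)),velocity=25,until_force=5)
    z=env.read_eef_pos()[2]; st(f'touch {hit}')
    zc=np.clip(z+.8,117,122); env.movel(list(W(x0,y,zc)),velocity=50)
    env.movel(list(W(x1,y,zc)),velocity=70); env.pause(.3); st('front')
    env.movel(list(W(x1+8,y,zc)),velocity=60)
    env.movel(list(W(x1+8,y,175)),velocity=120); st('up')
E
python3 - <<'E'
from h import *
sweep(-42); sweep(42)
env.movel(list(W(60,42,190))); env.move_to([430,330,240],list(down(np.pi/2+A)))
p,d=viewer.capture('top'); cv2.imwrite('pics/t4c.png',cv2.resize(p[135:270,170:435],None,fx=3,fy=3,interpolation=cv2.INTER_CUBIC)); st('')
E
```

```text
touch True t 18.7 tcp [592.8 228.3 118.9] F [ 0.8 -0.4  5.4] w 23.5
front t 22.0 tcp [609.9  44.2 119.7] F [ 0.4  0.1 -4.9] w 23.6
up t 22.9 tcp [608.9  52.  174.6] F [ 0.4 -0.3 -4.8] w 23.5
touch True t 24.8 tcp [509.1 220.5 118.9] F [0.9 0.5 5.5] w 23.1
front t 28.1 tcp [526.3  36.2 119.7] F [ 0.   0.2 -4.6] w 23.3
up t 29.0 tcp [525.3  44.1 174.6] F [ 0.2  1.2 -4.3] w 23.2
 t 31.0 tcp [430.3 329.1 239.6] F [ 0.2 -0.2 -5.3] w 23.4
```

View pics/t4c.png

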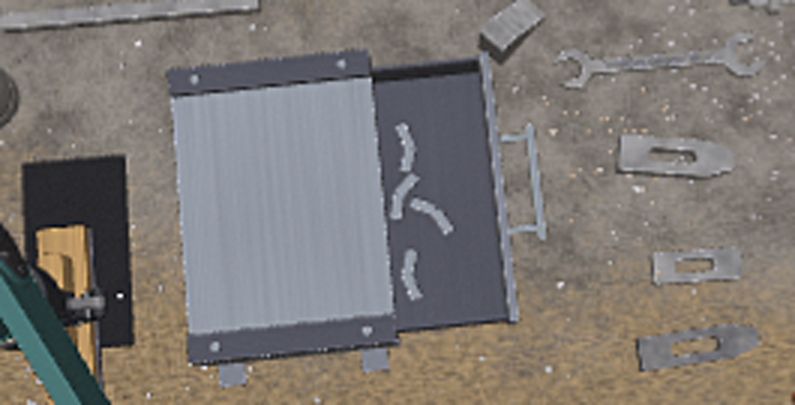

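All four chips are in the drawer, around crop x 390–450, and the plate is bare. I'll put the scraper back and then shut the drawer.

Run:
```python
from h import *
o=list(down(np.pi/2+.073)); m=[517,385]
env.move_to([*m,150],o); env.movel([*m,50],velocity=120)
print(env.movel([*m,35],velocity=25,until_force=5)); st('set')
env.set_gripper(60); st('open'); env.movel([*m,210],velocity=150)
a=ori(W(-275,0,150),A+np.pi/2); o=list(down(a))
env.move_to(list(W(-275,0,220)),o); env.set_gripper(34)
print(env.movel(list(W(-275,0,43)),velocity=120,until_force=8)); st('pull')
env.set_gripper(0); st('grip')
print(env.movel(list(W(-145,0,43)),velocity=80,until_force=25)); st('shut'); print(toP(env.read_eef_pos()))
env.set_gripper(34); p=np.array(env.read_eef_pos()); p[2]=220; env.movel(list(p))
env.set_joints([-1.343,0.087,1.371,0,1.684,-0.103])
p,d=viewer.capture('top'); cv2.imwrite('pics/t5c.png',cv2.resize(p[135:270,170:435],None,fx=3,fy=3,interpolation=cv2.INTER_CUBIC)); np.save('pics/t5.npy',d); st('')
z=cloud('top',d)[...,2]; U=np.mgrid[:400,:640][1]; V=np.mgrid[:400,:640][0]
for h,lo in((18,9),):
  for r in rect((z>lo)&(z<50)&(U>360)&(U<432)&(V>168)&(V<270),'top',h,60): print('strap',r)
```

```text
True
set t 33.1 tcp [517.1 385.1  38. ] F [0.2 0.3 4.4] w 23.1
open t 33.5 tcp [515.2 383.9  34.9] F [ 0.5 -0.7  0.2] w 60.2
False
pull t 38.7 tcp [ 585.  -131.3   44.1] F [ 0.6 -0.3 -0.3] w 33.8
grip t 39.0 tcp [ 584.8 -131.3   44. ] F [-0.3 -0.5  2.3] w 9.0
True
shut t 40.5 tcp [573.7 -12.4  43.9] F [-0.2 -0.4  2.3] w 8.8
[-155.87094255   -0.59769269]
 t 44.6 tcp [ 179.4 -519.6  231.3] F [-0.  -0.7  1.1] w 33.8
strap (array([ 404.5, -313.2]), array([ 40.4, 136.3]), 6.1, array([401., 250.]))
strap (array([ 494. , -314.6]), array([ 36.3, 100.7]), 3.7, array([402., 223.]))
strap (array([ 615.6, -295.5]), array([130.3,  48.8]), 85.1, array([394., 187.]))
```

View pics/t5c.png

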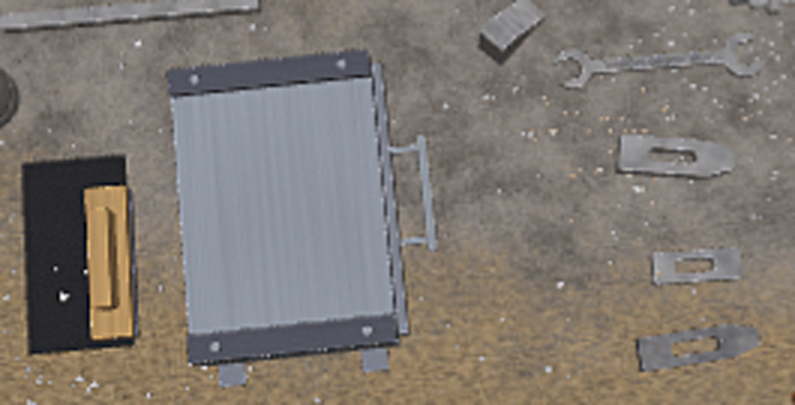

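The drawer is shut: the pull moved 119.5 mm to its stop. The scraper is at crop (108,262), nearer the mat's right side than where I set it, so it was probably the announced knock. I'll check it at the end. Now the straps.

```bash
cat >> h.py <<'E'
def strap(c,deg,w,y):
    c=list(c); a=ori([*c,150],np.deg2rad(deg)); k=np.round((a-np.deg2rad(deg))/np.pi)*np.pi
    env.move_to([*c,160],list(down(a))); env.set_gripper(w+20)
    print(env.movel([*c,4],velocity=120,until_force=8)); st('down')
    env.set_gripper(0); st('grip'); env.movel([*c,180],velocity=120); st('lift')
    if env.read_grip_width()<w-8: print('LOST'); return
    o=list(down(A+k)); env.move_to(list(W(0,y,180)),o); st('over')
    env.movel(list(W(0,y,100)),velocity=120)
    print(env.movel(list(W(0,y,86)),velocity=25,until_force=5)); st('placed')
    env.set_gripper(w+14); env.movel(list(W(0,y,190)),velocity=150)
E
python3 - <<'E'
from h import *
strap((404.8,-313),7.3,38,75)
env.set_joints([-1.343,0.087,1.371,0,1.684,-0.103])
p,d=viewer.capture('top'); cv2.imwrite('pics/t6c.png',cv2.resize(p[135:270,170:435],None,fx=3,fy=3,interpolation=cv2.INTER_CUBIC)); st('')
E
```

```text
False
down t 47.6 tcp [ 405.4 -313.6    4.9] F [ 0.1 -0.6  1.3] w 57.7
grip t 47.9 tcp [ 405.7 -313.6    5.2] F [0.3 1.1 5. ] w 36.6
lift t 49.5 tcp [ 404.4 -312.6  178.9] F [ 0.8  0.1 -6.4] w 36.3
over t 51.2 tcp [484.  134.7 180. ] F [-0.1 -0.9 -5.7] w 36.3
True
placed t 52.4 tcp [484.2 135.7  90.2] F [-0.1 -0.1  4.5] w 36.5
 t 56.2 tcp [ 179.5 -519.5  231.3] F [-0.6  0.1 -0.3] w 52.0
```

View pics/t6c.png

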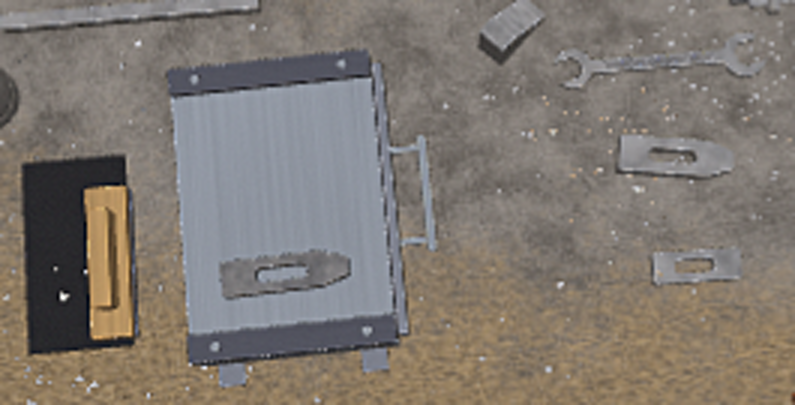

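Strap 1 lies flat and parallel at crop (285,275). Next are straps 3 and 2, then a full check.

Run:
```python
from h import *
strap((494,-314.5),3.8,36,0)
strap((616,-295.5),-3.5,42,-75)
env.set_joints([-1.343,0.087,1.371,0,1.684,-0.103])
p,d=viewer.capture('top'); cv2.imwrite('pics/t7c.png',cv2.resize(p[135:270,170:435],None,fx=3,fy=3,interpolation=cv2.INTER_CUBIC)); st('')
z=cloud('top',d)[...,2]; V,U=np.mgrid[:400,:640]
for r in rect((z>95)&(z<130)&(U>230)&(U<305)&(V>165)&(V<240),'top',103,60): print('strap',r,toP(r[0]).round(1))
hsv=cv2.cvtColor(p,cv2.COLOR_BGR2HSV)
m=(U>178)&(U<216)&(V>180)&(V<256)
for r in rect(m&(hsv[...,1]>90)&(hsv[...,2]>100),'top',32,100): print('wood',r)
for r in rect(m&(z>58)&(z<110),'top',74,40): print('rib',r)
s,_=viewer.capture('scene'); cv2.imwrite('pics/s7.png',cv2.resize(s[170:310,170:400],None,fx=3,fy=3))
```

```text
False
down t 59.3 tcp [ 494.7 -315.     5.1] F [ 0.2 -0.5  0.5] w 56.2
grip t 59.6 tcp [ 494.8 -315.     5.3] F [-0.4  0.1  4.7] w 34.2
lift t 61.2 tcp [ 493.6 -314.2  178.8] F [-0.7  0.6 -3.9] w 34.2
over t 62.9 tcp [558.7 141.6 180. ] F [-0.3  0.6 -3.3] w 34.1
True
placed t 64.2 tcp [558.8 142.8  90.3] F [ 0.2 -0.3  4.2] w 34.3
False
down t 68.7 tcp [ 616.8 -295.9    5.3] F [-0.3 -0.1  0.5] w 61.9
grip t 69.0 tcp [ 617.3 -296.1    5.8] F [0.3 0.8 4.8] w 40.6
lift t 70.6 tcp [ 615.5 -295.2  178.5] F [ 0.4 -0.8 -7.9] w 40.8
over t 72.2 tcp [633.5 148.2 180. ] F [-0.3  0.2 -6.8] w 40.4
True
placed t 73.5 tcp [633.4 149.8  90.7] F [0.9 0.5 5.9] w 40.5
 t 77.5 tcp [ 179.4 -519.7  231.3] F [ 1.1  0.8 -0.4] w 56.1
strap (array([483. , 135.7]), array([ 38.7, 135. ]), 6.5, array([264., 226.])) [ 0.1 75.7]
strap (array([557.5, 142.1]), array([ 36.8, 100.1]), 5.7, array([263., 202.])) [-0.5  1. ]
strap (array([632.2, 151. ]), array([ 44.4, 129.7]), 4.5, array([259., 179.])) [  1.3 -74.3]
wood (array([505., 342.]), array([168.9,  45.5]), 4.4, array([206., 222.]))
rib (array([504.6, 339.7]), array([108.6,  26.1]), 1.8, array([203., 221.]))
```

View pics/t7c.png

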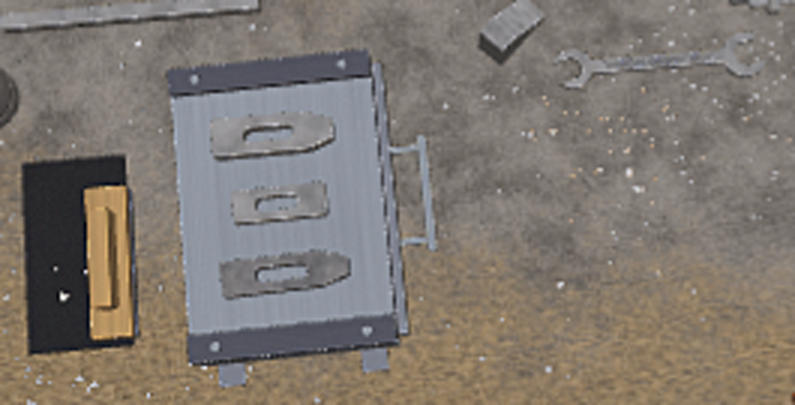

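View pics/s7.png

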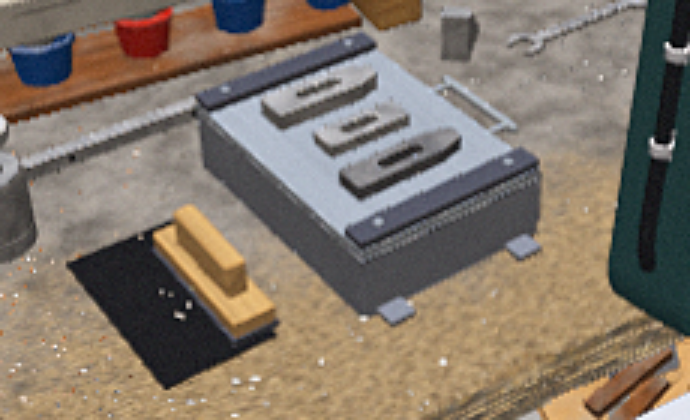

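All three straps are flat at plate y = +76, +1 and -74. The scraper was knocked to about (505,340), 45 mm off the mat's centre, so it overhangs the mat slightly. That's within the 60 mm limit, but there is time to re-centre it.

Run:
```python
from h import *
c=[505,340.5]; a=ori([*c,150],np.pi/2+.06); o=list(down(a))
env.move_to([*c,210],o); env.set_gripper(56)
print(env.movel([*c,38],velocity=120,until_force=8)); st('down')
env.set_gripper(0); st('grip'); env.movel([*c,80],velocity=100)
m=[517,385]; env.movel([*m,80]); env.movel([*m,50]); print(env.movel([*m,35],velocity=25,until_force=5)); st('set')
env.set_gripper(60); env.movel([*m,210]); env.set_joints([-1.343,0.087,1.371,0,1.684,-0.103])
p,d=viewer.capture('top'); s,_=viewer.capture('scene')
z=cloud('top',d)[...,2]; V,U=np.mgrid[:400,:640]; m=(U>174)&(U<216)&(V>180)&(V<256)
for r in rect(m&(z>58)&(z<110),'top',74,40): print('rib',r)
for r in rect((z>95)&(z<130)&(U>230)&(U<305)&(V>165)&(V<240),'top',103,60): print('strap',r[1],toP(r[0]).round(1))
f=lambda i,k:cv2.resize(i,None,fx=k,fy=k)
a=f(p[135:270,170:435],2); b=f(s[170:305,170:400],2); cv2.imwrite('pics/end.png',np.vstack([a,np.pad(b,((0,0),(0,70),(0,0)))])); st('')
```

```text
False
down t 82.6 tcp [505.7 340.9  39.1] F [0.  0.1 0.2] w 56.0
grip t 83.0 tcp [505.5 341.1  38.9] F [0.3 1.8 2.1] w 23.4
True
set t 84.8 tcp [517.3 385.4  38.8] F [0.7 1.8 4.2] w 23.5
rib (array([517.5, 381.3]), array([108.9,  28. ]), 4.7, array([190., 217.]))
strap [ 38.7 135.3] [ 0.  75.7]
strap [ 36.7 100. ] [-0.4  1. ]
strap [ 44.7 131.4] [  0.5 -74.1]
 t 90.1 tcp [ 179.2 -519.7  231.2] F [0.8 0.6 0.4] w 60.0
```

View pics/end.png

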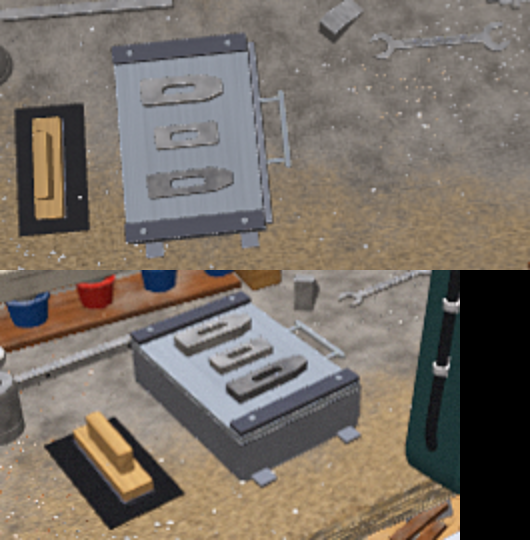

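The scraper is upright and centred on its mat at (47,168), the three straps lie side by side, and the drawer is shut. The step block and spanner haven't moved. Handing in.

```bash
python3 -c "
from h import *
finish_job()"
```

```text
the job is handed in; nothing more can be done
```

The job is done and handed in at about 90 s of the 210 s allowed; no verdict was reported.

- **Chips and drawer:** I pulled the drawer to its stop and swept all four chips into it with the scraper in two passes. I then pushed it shut, 119.5 mm back to its stop. A picture taken before shutting showed all four chips inside and the plate bare.
- **Straps:** All three lie flat and parallel to the rails to about 1°, in the middle of the plate front to back. They are at plate y of about +76, +1 and -74 mm.
- **Scraper:** After I put it back it moved about 45 mm off the mat's centre and overhung the edge slightly, probably the announced knock. I gripped it again and re-centred it. The last check put it within about 5 mm of the mat's centre, upright.
- **Left alone:** The step block and the spanner look unmoved in the pictures; I did not measure them again.

No final check failed. The gripper reads about 1 to 3 mm narrow on known sizes, which did not matter here. At the start the drawer already stood about 19 mm open.

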